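# Extract the dust, pull the chipped tile, shut the damper

## Task

One of the four relief tiles on the ware board has a corner broken off. Swing the red lever on the dust-extraction duct fully open, lay the broken tile flat, relief side up, on the floor of the extraction tray (set it down, do not drop it) and let go, then swing the lever fully closed again. Leave the three sound tiles where they lie, whatever their colour, and do not knock over the glaze jar.

Things in the scene. Friction and masses are not known exactly. Their poses are not given: they have to be found in the camera images.
- damper (a joint): Red quarter-turn lever of the duct damper on an upright stem. 0 = fully closed, 1.571 = fully open (hard stops); may start ajar. Closed it points along the extractor's -x (to the robot); opening swings it clockwise from above to the extractor's +y, along the duct. At value q it lies at angle (pi - q) in the extractor's frame. Friction 0.25 N m, no spring: stays where left.
- damper_hinge (a point): Centre of the lever's upright hinge stem, at mid-height of the lever, 140 mm above the table. Does not move with the lever; its axes are the extractor's.
- damper_grip (a point): Mid-height of the red lever, 90 mm from the hinge; moves with the lever. The grip runs from 45 to 120 mm from the hinge, 16 mm wide, 20 mm tall (z 130 to 150 mm); its x axis points from grip to hinge. Closed, free space lies beneath; open, it lies above the duct, whose top is 90 mm above the table (94 mm at its collars).
- extractor: Dust extractor, fixed: open grey tray (to -y), grey plenum box 100 mm high between tray and duct, aluminium duct 70 mm thick along +y through the damper, bending 80 mm beyond the stem to +x into a blue fan box, its near face 185 mm beyond the stem in +x, 200 mm high. Origin on the table below the lever's hinge, z up, x away from the robot at yaw 0.
- tray_in (a point): Centre of the upper face of the tray's slotted floor, 12 mm above the table. Axes are the extractor's. Inside, the tray measures 208 mm (x) by 188 mm (y); its walls are 6 mm thick and their rim is 50 mm above the table (38 mm above its floor). The 100 mm high plenum box stands against its +y wall.
- ware_board: Plywood board 310 mm (x) by 250 mm (y), 18 mm thick, fixed to the table; the four tiles lie on it, long sides roughly along the board's x. Origin centre of its underside, z up.
- chipped: The broken tile, buff clay, 120 x 56 x 16 mm when whole, relief up, about 160 g. Origin: centre of the whole tile's underside; x along its length, y across, z up. The +x, +y corner is missing: full 56 mm width from x = -60 to +12 mm, then to +60 mm only a ragged strip some 22 mm wide on the -y side. One round medallion (raised 4.5 mm) at x = -30 mm.
- chipped_grip (a point): Point of the broken tile near its centre of mass, in its full-width part: 20 mm towards -x from its origin, at mid-thickness (8 mm above its underside). Axes are the tile's; grip it here across its y (56 mm wide).
- glaze_jar: Upright round jar, 66 mm across, 85 mm tall, standing on the table between duct and ware board, partly under the swing of the lever (whose underside is 130 mm up). Origin centre of its underside.
- tile_a: A sound relief tile (buff clay), 120 x 56 x 16 mm, lying on the ware board with its two round medallions up; at least 50 mm of free board between neighbouring long sides. Origin centre of its underside, x along its length.
- tile_b: A sound relief tile (buff clay), 120 x 56 x 16 mm, lying on the ware board with its two round medallions up; at least 50 mm of free board between neighbouring long sides. Origin centre of its underside, x along its length.
- tile_c: A sound relief tile (red clay; its colour is no fault), 120 x 56 x 16 mm, lying on the ware board with its two round medallions up; at least 50 mm of free board between neighbouring long sides. Origin centre of its underside, x along its length.
Things that resemble listed ones, but are neither listed nor needed, are in the scene too. Leave any green or orange look-alike of the chipped alone.

How it is judged:
By the outcome, as a careful person would: the job done as asked, in the order asked, and still so for the second after the job is handed in, with the robot touching nothing.
It also fails if it takes over 72 s, if anything falls off the work surface, if the arm or the gripper's body presses on something with over 40 N, if the wrist force passes 120 N, or if a joint passes its speed limit or range.

## Robot

A 7-joint arm with a two-finger parallel gripper is mounted at the origin on the work surface. World frame = base frame: x ahead of the robot, y to its left, z up, the work surface at z = 0. Lengths are in m, angles in rad, forces in N, time in s.
With the tool pointing down it reaches from about 0.425 to 0.925 m from the base axis. Payload 6.8 kg.
Tool frame: the origin (TCP) lies at the very end of the fingers, on their centre line; the grasp point (between the pads) lies bot.grip_depth behind it (bot.grip_depth is the distance from the TCP to the grasp point, in m); z points along the fingers, y is the line along which they close (so a half turn about z gives the same grasp; the last joint's range is limited). The gripper opens to 85 mm and grips with 20 to 120 N. Pads are 22 mm wide; open, the fingers measure 114 mm over their backs; the gripper's body (76 mm by 85 mm) begins 54 mm behind the grasp point. The pads swing forward as they close: fully open they stand 13 mm farther back than shut.
Start: joints at [1.157, 0.477, 0.022, 1.555, -0.011, 1.109, -0.083], TCP at [0.203, -0.644, 0.231] pointing down, gripper open.
Joint ranges: [-2.96, 2.96], [-0.34, 2.1], [-1.41, 1.46], [0.24, 2.44], [-1.37, 4.51], [0.17, 1.92], [-2.96, 2.96]. Speed limits (rad/s): [2.39, 2.39, 3.14, 3.14, 3.14, 3.14, 3.14].

## Interface

Orientations are given as a unit quaternion [w, x, y, z].
In Python, from station import bot gives the robot as it stands.
- The arm moves only by the tool send_rows, never from a script. Its arguments are lists of equal length, an entry for each row: "slide": the shift along the tool's x, y, z in mm, a list of three; "roll": the turn about the tool's z in degrees; "claw": the opening, from 0 (shut) to 1 (fully open). A call has exactly 8 rows; each row is the pose to reach, as a shift and turn from the pose commanded when the call began, along the tool's axes at that moment; what a row does not reach only later rows make up. A row lasts 1/12 s, in which the tool goes at most 41.7 mm and 7.16 degrees, less where a joint would pass 70% of its speed; a pose out of reach is approached as far as the arm can. A call with a gripper value outside its range is refused whole. The fingers move at their own pace and stop on an object; "force" is the grip in N (left out, the last holds). Time passes only in rows, so rows that repeat a pose let the fingers close, or fill a call up. It gives the time, the measured TCP pose, the force, the opening and the grip force at its end, in the units of the state.
- bot.get_obs(): the state, without advancing time (a new reading comes with each control period).
- bot.read_camera(name): name is "scene" or "side" or "wrist"; returns the picture (480x640x3 uint8, red, green, blue); there is no depth.
- bot.camera_model(name): a dict with "camera_matrix" (3x3 intrinsics, pixels), "D" ([k1, k2, p1, p2, k3] as OpenCV has them; the pictures are not rectified), "camera_from_world" (4x4, takes a point from world to camera coordinates). Camera axes: x right, y down, z forward; pixel columns grow to the right and rows downward; lengths in m; the calibration is good to about 2 mm. A picture is of the moment at which its call begins: read the wrist's pose just before it. camera_model takes no time and is no camera call; for the wrist camera it gives the pose at the moment of the call.
- bot.hand_in(): hands the job in; it is judged then, once.
The state is a dict: "t": time; "q": joint angles; "joint_vel": joint speeds; "joint_torque": joint torques, N m; "eef_pos": TCP position; "tool_rot": TCP orientation; "contact_force": force on the tool from outside, world axes, zero at the start; "torque": the same for the moment, N m; "gripper_width": opening from 0.0 (shut) to 1.0 (fully open); "grasp_force": force on a finger pad.
Only numpy, scipy, OpenCV 4.12 (cv2) and the standard library are available. Lean on these libraries where they do the work, as an engineer would, in place of code of your own. Each camera call takes 0.05 s, during which the arm holds its last target. There are 200 camera calls.

## Working session

There is one attempt and no reset: what is moved stays moved. The work goes in short steps, Python scripts to look and compute and a tool call to move; the robot and the scene stay as the last step left them, time stands still between calls to the robot, and variables do not carry over. Pictures are saved under pics/ and viewed, at most 10 in all, crops included, and the job is handed in when it is done.

Besides the shell and the picture viewer there is one more tool, called after "Emit:" by a JSON object that holds its "name" and its "arguments". send_rows: Moves the arm, as the interface text tells. Its arguments: {"type":"object","properties":{"slide":{"type":"array","items":{"type":"array","items":{"type":"number"}}},"roll":{"type":"array","items":{"type":"number"}},"claw":{"type":"array","items":{"type":"number"}},"force":{"type":"number"}},"required":["slide","roll","claw"]}

```bash
mkdir -p pics; ls; python3 - <<'E'
from station import bot
import cv2,numpy as np
o=bot.get_obs(); print(o['t'],o['eef_pos'],o['tool_rot'],o['gripper_width'],bot.grip_depth)
for n in ['scene','side','wrist']:
    m=bot.camera_model(n); print(n,np.round(m['camera_matrix'],1).tolist(),m['D'],np.round(m['camera_from_world'],4).tolist())
    im=bot.read_camera(n); np.save('pics/%s0.npy'%n,im); cv2.imwrite('pics/%s0.png'%n,im[:,:,::-1])
E
```

```text
pics
0.0 [ 0.20300103 -0.64310304  0.23030818] [-9.18002246e-04  9.88329089e-01  1.52330957e-01 -2.22336076e-04] 1.002151445276304 0.0187
scene [[504.6, 0.0, 317.0], [0.0, 504.6, 243.0], [0.0, 0.0, 1.0]] [-0.10100623  0.          0.          0.          0.        ] [[0.2218, 0.9751, -0.0049, -0.0606], [0.8141, -0.188, -0.5494, -0.2812], [-0.5367, 0.1179, -0.8355, 1.413], [0.0, 0.0, 0.0, 1.0]]
side [[437.8, 0.0, 313.9], [0.0, 437.8, 235.4], [0.0, 0.0, 1.0]] [-0.00823257  0.          0.          0.          0.        ] [[0.9883, -0.1525, -0.0079, -0.4443], [-0.1138, -0.701, -0.704, 0.1249], [0.1018, 0.6966, -0.7102, 0.9504], [0.0, 0.0, 0.0, 1.0]]
wrist [[430.3, 0.0, 328.6], [0.0, 430.3, 242.1], [0.0, 0.0, 1.0]] [0.02091072 0.         0.         0.         0.        ] [[0.301, -0.9536, -0.0029, -0.6734], [-0.9149, -0.2896, 0.2813, -0.0356], [-0.2691, -0.0821, -0.9596, 0.3797], [0.0, 0.0, 0.0, 1.0]]
```

View pics/scene0.png

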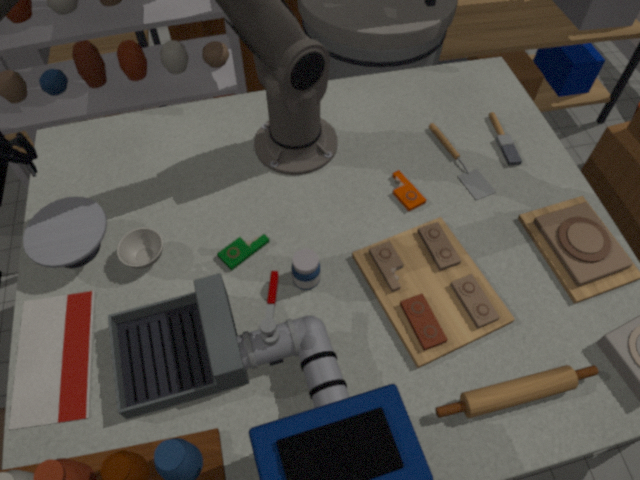

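View pics/side0.png

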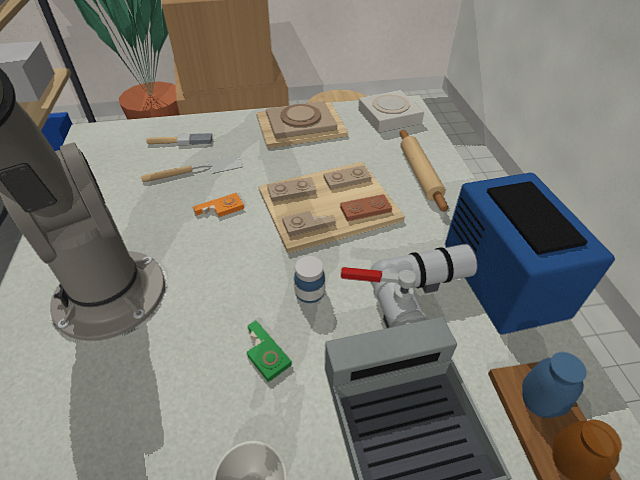

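The chipped-tile candidates in the scene view are:
- buff (385,262), with a corner missing
- buff (440,245), whole
- buff (474,298), whole
- red (423,320), whole
- green (243,250) and orange (408,190), look-alikes off the board

Only the tile at scene (385,262), side (308,221), fits. I'll enlarge to confirm and measure.

```bash
cat > crop.py <<'E'
import cv2,numpy as np
def crop(im,x0,y0,x1,y1,s,name,step=10):
    c=cv2.resize(im[y0:y1,x0:x1,::-1],None,fx=s,fy=s,interpolation=cv2.INTER_CUBIC)
    for x in range(-(-x0//step)*step,x1,step):
        cv2.line(c,(int((x+.5-x0)*s),0),(int((x+.5-x0)*s),6 if x%50 else 14),(0,0,255),1)
        if x%50==0: cv2.putText(c,str(x),(int((x-x0)*s)+2,24),0,.45,(0,0,255),1)
    for y in range(-(-y0//step)*step,y1,step):
        cv2.line(c,(0,int((y+.5-y0)*s)),(6 if y%50 else 14,int((y+.5-y0)*s)),(0,0,255),1)
        if y%50==0: cv2.putText(c,str(y),(2,int((y-y0)*s)-2),0,.45,(0,0,255),1)
    cv2.imwrite(name,c)
E
python3 - <<'E'
from crop import crop; import numpy as np
crop(np.load('pics/scene0.npy'),100,215,420,425,2.5,'pics/c1.png')
crop(np.load('pics/side0.npy'),250,160,480,400,2.5,'pics/c2.png')
E
```

```text
(no output)
```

View pics/c1.png

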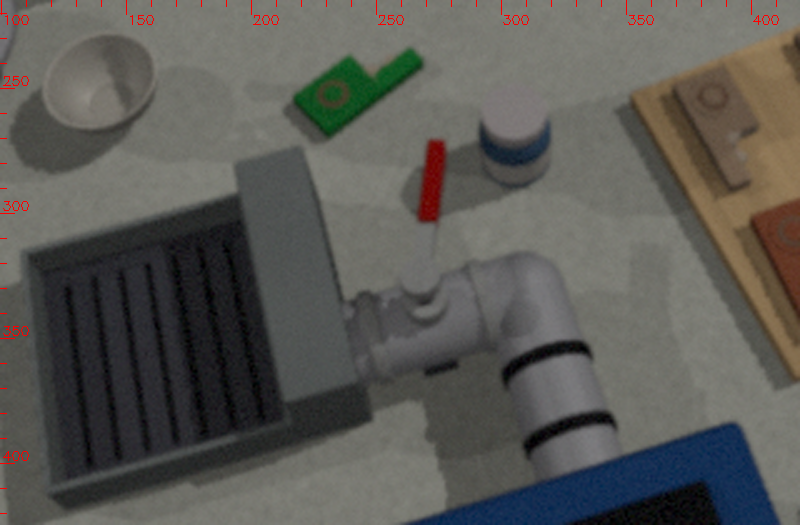

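View pics/c2.png

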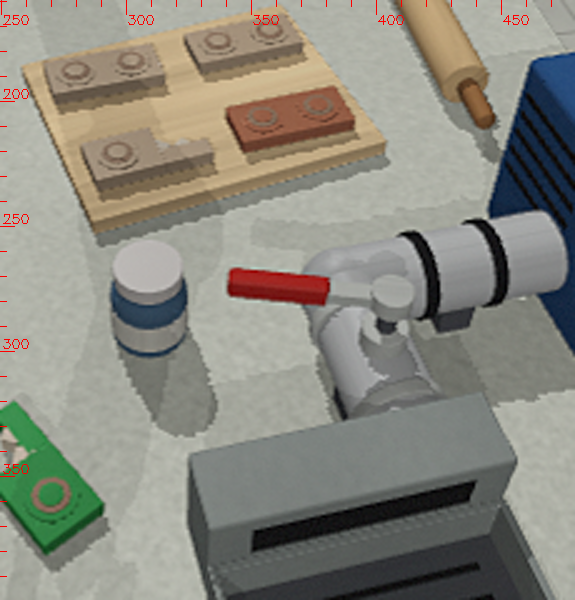

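The enlarged crop confirms it: the tile at side (310,223), scene (385,262) has one medallion and a missing corner. Next I'll triangulate.

```bash
cat > geo.py <<'E'
import cv2,numpy as np
from station import bot
def und(m,p): return cv2.undistortPoints(np.array([[p]],float),m['camera_matrix'],np.array(m['D']))[0,0]
def tri(ps,pc):
    a=bot.camera_model('scene');b=bot.camera_model('side')
    X=cv2.triangulatePoints(np.array(a['camera_from_world'])[:3],np.array(b['camera_from_world'])[:3],und(a,ps).reshape(2,1),und(b,pc).reshape(2,1)); return (X[:3]/X[3]).ravel()
def onz(m,p,z):
    T=np.linalg.inv(m['camera_from_world']);u=und(m,p);d=T[:3,:3]@[u[0],u[1],1];c=T[:3,3];return c+d*(z-c[2])/d[2]
E
python3 - <<'E'
from geo import *
np.set_printoptions(precision=4,suppress=True)
A=bot.camera_model('scene');B=bot.camera_model('side')
for n,s,c in [('tip',(274.4,271.8),(341.6,273.2)),('inner',(271.6,303),(380.8,276)),('cap',(269.2,325.8),(406.4,276.8)),('medal',(385.2,253.8),(296.8,220.8)),('t--',(368.8,247.8),(288.8,232)),('t-+',(386.8,241.8),(282.8,217.2)),('strip-',(394,290.2),(335.2,223)),('wide+',(403.2,266.2),(310,212)),('jar',(306,261.5),(308.8,266))]:
    print(n,tri(s,c),onz(A,s,.0385 if n=='medal' else .034)[:2])
for n,p,z in [('rim-x-y',(109.2,317),.05),('rim+x-y',(120,411),.05),('pl -x-y',(194.4,280.2),.1),('pl -x+y',(220.8,273.8),.1),('pl +x+y',(242.8,367),.1),('pl +x-y',(215.2,375.8),.1)]: print(n,onz(A,p,z))
print('side',[onz(B,p,.1) for p in [(325.2,342.4),(440.4,317.6),(456.8,345.6)]])
E
```

```text
tip [ 0.4802 -0.136   0.1375] [ 0.4181 -0.1321]
inner [ 0.5492 -0.1542  0.1384] [ 0.4944 -0.1521]
cap [ 0.5951 -0.1661  0.1397] [ 0.5466 -0.1666]
medal [0.4273 0.1277 0.0316] [0.431  0.1259]
t-- [0.4033 0.0945 0.0308] [0.4039 0.0946]
t-+ [0.396  0.1417 0.0339] [0.3973 0.1407]
strip- [0.5193 0.1207 0.0188] [0.5244 0.1184]
wide+ [0.4648 0.1607 0.0248] [0.4699 0.1577]
jar [ 0.4315 -0.0598  0.0765] [ 0.4075 -0.0564]
rim-x-y [ 0.4592 -0.5015  0.05  ]
rim+x-y [ 0.6694 -0.4834  0.05  ]
pl -x-y [ 0.4394 -0.3027  0.1   ]
pl -x+y [ 0.4363 -0.246   0.1   ]
pl +x+y [ 0.6499 -0.2303  0.1   ]
pl +x-y [ 0.6559 -0.2842  0.1   ]
side [array([ 0.4308, -0.2529,  0.1   ]), array([ 0.6424, -0.2359,  0.1   ]), array([ 0.6499, -0.2942,  0.1   ])]
```

```bash
cat > go.py <<'E'
import sys,numpy as np
from station import bot
from scipy.spatial.transform import Rotation as R
def st():
    o=bot.get_obs();w,x,y,z=o['tool_rot'];M=R.from_quat([x,y,z,w]).as_matrix()
    return o,M,np.degrees(np.arctan2(M[1,0],M[0,0]))
if __name__=='__main__':
    o,M,h=st();a=[float(v) for v in sys.argv[1:]]
    print('t',round(o['t'],2),'pos',np.round(o['eef_pos'],4),'h',round(h,1),'q1,7',np.round(o['q'][[0,6]] if hasattr(o['q'],'shape') else [o['q'][0],o['q'][6]],2),'F',np.round(o['contact_force'],1))
    for i in range(0,len(a),4):
        p=np.array(a[i:i+3]);d=M.T@(p-o['eef_pos'])*1000
        print('slide',np.round(d,1),'roll',round((h-a[i+3]+180)%360-180,1))
E
```

Emit:
{"name": "send_rows", "arguments": {"slide": [[30,-26,-2],[58,-50,-5],[86,-75,-8],[114,-100,-10],[142,-124,-12],[170,-148,-14],[197,-172,-16],[221,-192,-20]], "roll": [-6,-12,-18,-25,-31,-38,-44,-50], "claw": [1,1,1,1,1,1,1,1]}}

```text
t: 0.82
eef_pos: [0.3569, -0.3914, 0.251]
tool_rot: [-0.001, 0.83, 0.558, 0.0]
contact_force: [0.9, -0.4, 0.1]
gripper_width: 0.999
grasp_force: 0.0
```

```bash
python3 go.py .509 -.143 .25 165.4
```

```text
t 0.82 pos [ 0.3569 -0.3914  0.251 ] h 67.9 q1,7 [0.94 0.26] F [ 0.9 -0.4  0.1]
slide [287.3  47.5   1.2] roll -97.5
```

Emit:
{"name": "send_rows", "arguments": {"slide": [[36,6,0],[72,12,0],[108,18,0],[144,24,0],[180,30,0],[216,36,0],[252,42,0],[287,47,0]], "roll": [-7,-14,-21,-28,-35,-42,-49,-56], "claw": [1,1,1,1,1,1,1,1]}}

```text
t: 1.48
eef_pos: [0.51, -0.1452, 0.2513]
tool_rot: [0.0, 0.471, 0.882, -0.0]
contact_force: [0.1, -0.1, 0.1]
gripper_width: 0.998
grasp_force: 0.0
```

Emit:
{"name": "send_rows", "arguments": {"slide": [[0,0,0],[0,0,0],[0,0,0],[0,0,0],[0,0,0],[0,0,0],[0,0,0],[0,0,0]], "roll": [-7,-14,-21,-28,-35,-41,-41,-41], "claw": [1,1,1,1,1,1,1,1]}}

```text
t: 2.15
eef_pos: [0.5091, -0.147, 0.2511]
tool_rot: [-0.0, 0.136, 0.991, 0.0]
contact_force: [0.6, -0.3, 0.1]
gripper_width: 0.998
grasp_force: 0.0
```

```bash
python3 go.py .509 -.143 .124 165.4; python3 - <<'E'
from geo import *
import json
m=bot.camera_model('wrist');im=bot.read_camera('wrist');cv2.imwrite('pics/w1.png',im[:,:,::-1])
json.dump({k:np.array(v).tolist() for k,v in m.items()},open('pics/w1.json','w'))
E
```

```text
t 2.15 pos [ 0.5091 -0.147   0.2511] h 164.3 q1,7 [0.74 1.27] F [ 0.6 -0.3  0.1]
slide [  1.1   3.8 127.1] roll -1.1
```

View pics/w1.png

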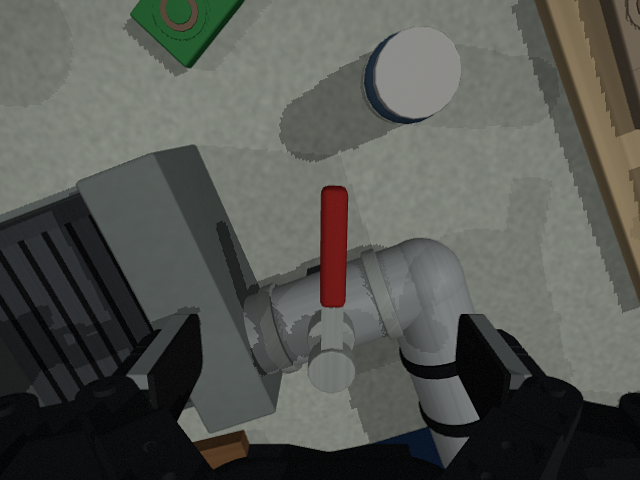

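Wrist view: the red lever runs from its tip at (334,187) to its inner end at (333,305), with the stem cap at (331,370). It lies along the tool's x axis, midway between the fingers.

```bash
python3 - <<'E'
from geo import *
import json
m={k:np.array(v) for k,v in json.load(open('pics/w1.json')).items()}
for p in [(334,186),(333,306)]: print(onz(m,p,.15))
print(onz(m,(331,370),.155), onz(m,(413,75),.085))
s=bot.camera_model('side')
E
```

```text
[ 0.47871347 -0.13408711  0.15      ]
[ 0.54994754 -0.15445085  0.15      ]
[ 0.58963258 -0.16683691  0.155     ] [ 0.4313777  -0.06534179  0.085     ]
```

Emit:
{"name": "send_rows", "arguments": {"slide": [[1,4,30],[1,4,60],[1,4,85],[1,4,105],[1,4,120],[1,4,131],[1,4,131],[1,4,131]], "roll": [0,0,0,0,0,0,0,0], "claw": [1,1,1,1,1,0.8,0.5,0.3], "force": 20}}

```text
t: 2.87
eef_pos: [0.5095, -0.1426, 0.1203]
tool_rot: [-0.0, 0.135, 0.991, 0.0]
contact_force: [0.7, 0.5, 0.4]
gripper_width: 0.606
grasp_force: 0.0
```

```bash
cat > arc.py <<'E'
import sys,numpy as np
from go import st
H=np.array([.594,-.167]);r=.09
# arc plan: args z, end angle, n rows, start angle
z,a1,n,a0=map(float,sys.argv[1:5])
o,M,h=st();print(np.round(o['eef_pos'],4),h,o['contact_force'],o['gripper_width'])
for a in np.linspace(a0,a1,int(n)+1)[1:]:
    p=np.array([*(H+r*np.array([np.cos(np.radians(a)),np.sin(np.radians(a))])),z]);d=M.T@(p-o['eef_pos'])*1000
    print(round(a,1),np.round(d).astype(int).tolist(),round(h-a,1))
E
python3 arc.py .120 124 8 164.4
```

```text
[ 0.5095 -0.1426  0.1203] 164.46898136558798 [0.70603689 0.50005349 0.44828406] 0.6062310783595227
159.4 [2, 7, 0] 5.1
154.3 [1, 15, 0] 10.2
149.2 [-1, 23, 0] 15.2
144.2 [-4, 30, 0] 20.3
139.2 [-7, 38, 0] 25.3
134.1 [-10, 45, 0] 30.4
129.0 [-15, 51, 0] 35.4
124.0 [-19, 58, 0] 40.5
```

Emit:
{"name": "send_rows", "arguments": {"slide": [[2,7,0],[1,15,0],[-1,23,0],[-4,30,0],[-7,38,0],[-10,45,0],[-15,51,0],[-19,58,0]], "roll": [5,10,15,20,25,30,35,40], "claw": [0.3,0.3,0.3,0.3,0.3,0.3,0.3,0.3]}}

```text
t: 3.53
eef_pos: [0.5435, -0.093, 0.1216]
tool_rot: [0.001, 0.468, 0.884, -0.001]
contact_force: [-1.1, -3.2, -0.1]
gripper_width: 0.303
grasp_force: 1.5
```

```bash
python3 arc.py .120 88 7 124
```

```text
[ 0.5435 -0.093   0.1216] 124.17638895284543 [-1.05055836 -3.20889901 -0.0928374 ] 0.3029840594992827
118.9 [0, 8, 2] 5.3
113.7 [-1, 16, 2] 10.5
108.6 [-3, 24, 2] 15.6
103.4 [-5, 32, 2] 20.7
98.3 [-9, 39, 2] 25.9
93.1 [-12, 47, 2] 31.0
88.0 [-17, 53, 2] 36.2
```

Emit:
{"name": "send_rows", "arguments": {"slide": [[0,8,1],[-1,16,1],[-3,24,1],[-5,32,1],[-9,39,1],[-12,47,1],[-15,51,1],[-15,51,1]], "roll": [5,10,15,20,25,30,30,30], "claw": [0.3,0.3,0.3,0.3,0.3,0.3,0.3,0.3]}}

```text
t: 4.2
eef_pos: [0.5923, -0.075, 0.12]
tool_rot: [-0.001, 0.678, 0.735, -0.001]
contact_force: [-7.9, -0.0, 4.5]
gripper_width: 0.302
grasp_force: 3.7
```

```bash
python3 go.py
```

```text
t 4.2 pos [ 0.5923 -0.075   0.12  ] h 94.6 q1,7 [ 0.28 -0.08] F [-7.9 -0.   4.5]
```

Emit:
{"name": "send_rows", "arguments": {"slide": [[0,2,0],[0,4,0],[0,5,0],[0,5,0],[0,5,0],[0,5,0],[0,5,0],[0,5,0]], "roll": [0,0,0,0,0,0,0,0], "claw": [0.3,0.3,0.3,0.3,0.3,0.3,0.3,0.3]}}

```text
t: 4.87
eef_pos: [0.5924, -0.0751, 0.1196]
tool_rot: [-0.004, 0.678, 0.735, -0.005]
contact_force: [-21.6, 0.8, 15.1]
gripper_width: 0.301
grasp_force: 10.6
```

```bash
python3 go.py; python3 - <<'E'
from geo import *
im=bot.read_camera('side');np.save('pics/s2.npy',im)
r=(im[...,0]>120)&(im[...,1]<60)&(im[...,2]<60);r[:230]=0;r[330:]=0;r[:,:300]=0;r[:,470:]=0
print(r.sum(),np.argwhere(r).min(0),np.argwhere(r).max(0))
E
```

```text
t 4.87 pos [ 0.5924 -0.0751  0.1196] h 94.6 q1,7 [ 0.28 -0.08] F [-21.6   0.8  15.1]
120 [235 388] [258 400]
```

Emit:
{"name": "send_rows", "arguments": {"slide": [[0,-4,0],[0,-6,0],[0,-6,0],[0,-6,-10],[0,-6,-40],[0,-6,-75],[0,-6,-110],[0,-6,-130]], "roll": [0,0,0,0,0,0,0,0], "claw": [0.5,0.8,1,1,1,1,1,1]}}

```text
t: 5.58
eef_pos: [0.595, -0.0751, 0.2547]
tool_rot: [0.002, 0.678, 0.735, 0.002]
contact_force: [0.4, 0.2, 0.5]
gripper_width: 1.003
grasp_force: 0.0
```

```bash
python3 go.py .455 .12 .23 194; python3 - <<'E'
from geo import *
im=bot.read_camera('side');np.save('pics/s3.npy',im)
from crop import crop
crop(im,300,200,480,340,3,'pics/s3.png')
r=((im[...,0]>110)&(im[...,1]<70)&(im[...,2]<70)).astype(np.uint8);r[:225]=0;r[330:]=0;r[:,:330]=0;r[:,470:]=0
pts=np.argwhere(r)[:,::-1].astype(np.float32);print(len(pts),cv2.boxPoints(cv2.minAreaRect(pts)))
m=bot.camera_model('side');b=cv2.boxPoints(cv2.minAreaRect(pts))
P=[onz(m,p,.143)[:2] for p in b];print(np.round(P,3))
E
```

```text
t 5.58 pos [ 0.595  -0.0751  0.2547] h 94.6 q1,7 [ 0.31 -0.02] F [0.4 0.2 0.5]
slide [ 205.6 -124.2   23.8] roll -99.4
216 [[380.80005 232.60004]
 [386.80005 229.60004]
 [400.80005 257.60004]
 [394.80005 260.60004]]
[[ 0.578 -0.051]
 [ 0.592 -0.045]
 [ 0.597 -0.122]
 [ 0.584 -0.128]]
```

The lever now lies at about 94°, which is the extractor's +y, so it is fully open. Next is the tile.

Emit:
{"name": "send_rows", "arguments": {"slide": [[26,-15,3],[52,-31,6],[78,-46,9],[104,-62,12],[130,-78,15],[156,-93,18],[182,-108,21],[206,-124,24]], "roll": [-7,-14,-21,-28,-35,-42,-49,-56], "claw": [1,1,1,1,1,1,1,1]}}

```text
t: 6.3
eef_pos: [0.4526, 0.1219, 0.2261]
tool_rot: [0.001, 0.251, 0.968, 0.001]
contact_force: [-0.1, 0.4, -0.0]
gripper_width: 1.002
grasp_force: 0.0
```

Emit:
{"name": "send_rows", "arguments": {"slide": [[0,0,0],[0,0,0],[0,0,0],[0,0,0],[0,0,0],[0,0,0],[0,0,0],[0,0,0]], "roll": [-7,-14,-21,-28,-35,-42,-43,-43], "claw": [1,1,1,1,1,1,1,1]}}

```text
t: 6.97
eef_pos: [0.4534, 0.1203, 0.2258]
tool_rot: [0.001, -0.117, 0.993, 0.0]
contact_force: [0.4, -0.3, 0.4]
gripper_width: 0.997
grasp_force: 0.0
```

```bash
python3 go.py; python3 - <<'E'
from geo import *
import json
m=bot.camera_model('wrist');im=bot.read_camera('wrist');cv2.imwrite('pics/w2.png',im[:,:,::-1])
json.dump({k:np.array(v).tolist() for k,v in m.items()},open('pics/w2.json','w'))
E
```

```text
t 6.97 pos [0.4534 0.1203 0.2258] h -166.6 q1,7 [0.3  1.24] F [ 0.4 -0.3  0.4]
```

View pics/w2.png

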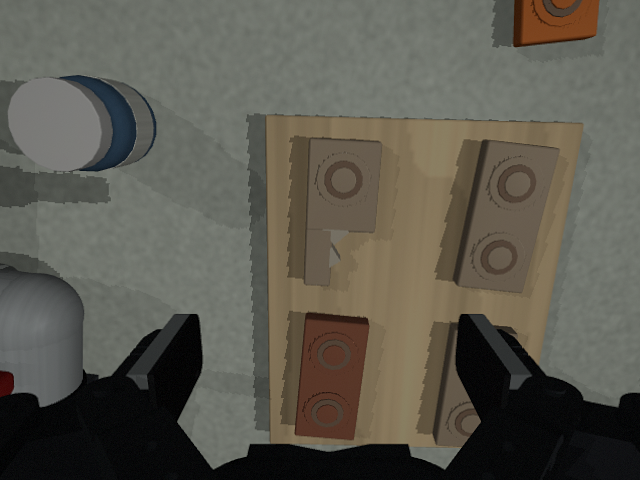

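Wrist view: the chipped tile has its medallion at (343,180), end corners at (309,139) and (381,142), and strip end around (317,285). There is free board on both sides of it.

```bash
python3 - <<'E'
from geo import *
import json
np.set_printoptions(precision=4,suppress=True)
m={k:np.array(v) for k,v in json.load(open('pics/w2.json')).items()}
for n,p,z in [('--',(310,139),.034),('-+',(381.5,142),.034),('w+',(377,233),.034),('strip-',(306,285),.034),('strip+',(328,285),.034),('med',(343,180),.0385),('board-',(267,116),.018)]: print(n,onz(m,p,z))
a=bot.camera_model('scene');b=bot.camera_model('side')
def t2(a,p,b,q):
    X=cv2.triangulatePoints(a['camera_from_world'][:3],np.array(b['camera_from_world'])[:3],und(a,p).reshape(2,1),und(b,q).reshape(2,1));return (X[:3]/X[3]).ravel()
print(t2(m,(343,180),a,(385.2,253.8)),t2(m,(343,180),b,(296.8,220.8)))
E
```

```text
-- [0.4045 0.0951 0.034 ]
-+ [0.3941 0.1482 0.034 ]
w+ [0.4637 0.1636 0.034 ]
strip- [0.5207 0.1179 0.034 ]
strip+ [0.5164 0.1357 0.034 ]
med [0.4281 0.1265 0.0385]
board- [0.3962 0.0583 0.018 ]
[0.4287 0.1269 0.0345] [0.4282 0.1269 0.0322]
```

```bash
python3 go.py .4383 .129 .07 -168.9
```

```text
t 7.02 pos [0.4533 0.1202 0.2257] h -166.7 q1,7 [0.3  1.24] F [-0.6 -0.1  0.4]
slide [ 12.7  11.9 155.7] roll 2.2
```

Emit:
{"name": "send_rows", "arguments": {"slide": [[5,5,30],[9,9,60],[13,12,90],[13,12,115],[13,12,135],[13,12,150],[13,12,156],[13,12,156]], "roll": [1,2,2,2,2,2,2,2], "claw": [1,1,1,1,1,1,1,1]}}

```text
t: 7.68
eef_pos: [0.4368, 0.1287, 0.0684]
tool_rot: [-0.001, -0.1, 0.995, -0.0]
contact_force: [-0.8, -0.6, 0.9]
gripper_width: 1.002
grasp_force: 0.0
```

```bash
python3 go.py .4383 .129 .018 -168.9
```

```text
t 7.68 pos [0.4368 0.1287 0.0684] h -168.6 q1,7 [0.13 0.93] F [-0.8 -0.6  0.9]
slide [-1.6  0.  50.4] roll 0.3
```

Emit:
{"name": "send_rows", "arguments": {"slide": [[-1,0,10],[-1,0,22],[-1,0,34],[-1,0,43],[-1,0,48],[-1,0,50],[-1,0,50],[-1,0,50]], "roll": [0,0,0,0,0,0,0,0], "claw": [1,1,1,1,1,1,1,1]}}

```text
t: 8.35
eef_pos: [0.4387, 0.1291, 0.0195]
tool_rot: [0.0, -0.1, 0.995, 0.0]
contact_force: [-0.3, 0.9, 0.1]
gripper_width: 0.999
grasp_force: 0.0
```

Emit:
{"name": "send_rows", "arguments": {"slide": [[0,0,0],[0,0,0],[0,0,0],[0,0,0],[0,0,0],[0,0,0],[0,0,0],[0,0,0]], "roll": [0,0,0,0,0,0,0,0], "claw": [0.8,0.7,0.6,0.5,0.5,0.5,0.5,0.5], "force": 40}}

```text
t: 9.02
eef_pos: [0.4389, 0.129, 0.0199]
tool_rot: [0.0, -0.1, 0.995, -0.0]
contact_force: [-1.1, -0.9, 5.0]
gripper_width: 0.644
grasp_force: 41.8
```

```bash
python3 go.py
```

```text
t 9.02 pos [0.4389 0.129  0.0199] h -168.5 q1,7 [0.06 0.84] F [-1.1 -0.9  5. ]
```

Emit:
{"name": "send_rows", "arguments": {"slide": [[0,0,-4],[0,0,-12],[0,0,-25],[0,0,-45],[0,0,-75],[0,0,-110],[0,0,-150],[0,0,-190]], "roll": [0,0,0,0,0,0,0,0], "claw": [0.5,0.5,0.5,0.5,0.5,0.5,0.5,0.5]}}

```text
t: 9.68
eef_pos: [0.4372, 0.129, 0.2111]
tool_rot: [-0.001, -0.101, 0.995, 0.0]
contact_force: [1.9, 0.1, -1.8]
gripper_width: 0.64
grasp_force: 43.3
```

```bash
python3 go.py .556 -.393 .21 -175.2; python3 - <<'E'
from geo import *
im=bot.read_camera('wrist');np.save('pics/w3.npy',im);cv2.imwrite('pics/w3.png',im[:,:,::-1])
E
```

```text
t 9.68 pos [0.4372 0.129  0.2111] h -168.4 q1,7 [0.29 1.17] F [ 1.9  0.1 -1.8]
slide [ -11.6 -535.2    0.8] roll 6.8
```

View pics/w3.png

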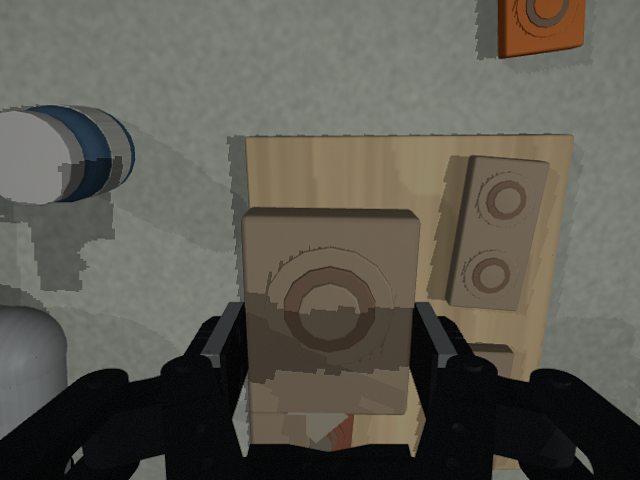

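The tile hangs level in the fingers, with its medallion at (330,310). I'm carrying it over the tray.

Emit:
{"name": "send_rows", "arguments": {"slide": [[0,-15,0],[1,-40,0],[1,-75,0],[2,-112,0],[3,-150,0],[3,-190,0],[4,-230,0],[4,-268,0]], "roll": [0,0,0,0,0,0,0,0], "claw": [0.5,0.5,0.5,0.5,0.5,0.5,0.5,0.5]}}

```text
t: 10.4
eef_pos: [0.4875, -0.1366, 0.2095]
tool_rot: [-0.0, -0.1, 0.995, -0.0]
contact_force: [1.0, 0.5, -2.0]
gripper_width: 0.64
grasp_force: 43.3
```

Emit:
{"name": "send_rows", "arguments": {"slide": [[0,-38,0],[1,-76,0],[1,-115,0],[2,-155,0],[3,-195,0],[3,-230,0],[4,-254,0],[4,-265,0]], "roll": [1,2,3,4,5,6,6,6], "claw": [0.5,0.5,0.5,0.5,0.5,0.5,0.5,0.5]}}

```text
t: 11.07
eef_pos: [0.5357, -0.3995, 0.2088]
tool_rot: [-0.0, -0.046, 0.999, -0.0]
contact_force: [-0.0, -0.9, -1.7]
gripper_width: 0.645
grasp_force: 43.3
```

```bash
python3 go.py .536 -.395 .035 -175.2; python3 - <<'E'
from geo import *
im=bot.read_camera('scene');np.save('pics/sc4.npy',im)
from crop import crop
crop(im,90,200,330,440,2.5,'pics/sc4.png')
E
```

```text
t 11.07 pos [ 0.5357 -0.3995  0.2088] h -174.8 q1,7 [0.88 2.  ] F [-0.  -0.9 -1.7]
slide [ -0.8   4.6 173.7] roll 0.4
```

View pics/sc4.png

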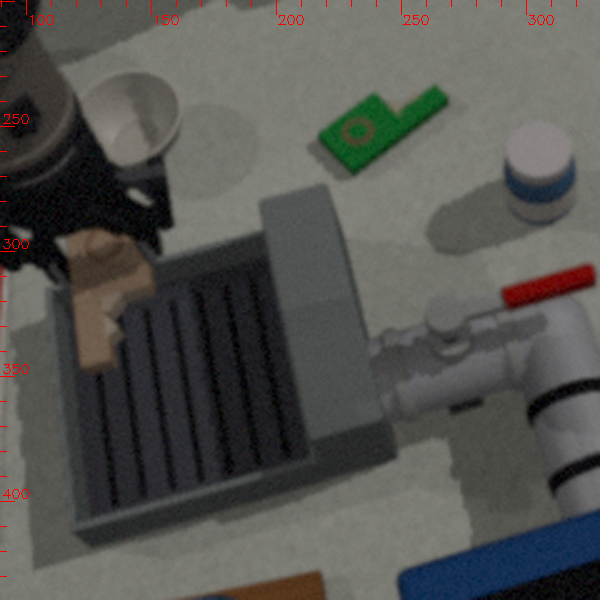

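The scene crop shows the lever lying along the duct (open), the jar standing, and the tile above the tray. Lowering now.

Emit:
{"name": "send_rows", "arguments": {"slide": [[-1,2,25],[-1,4,55],[-1,4,85],[-1,4,110],[-1,4,135],[-1,4,155],[-1,4,168],[-1,4,174]], "roll": [0,0,0,0,0,0,0,0], "claw": [0.5,0.5,0.5,0.5,0.5,0.5,0.5,0.5]}}

```text
t: 11.78
eef_pos: [0.5368, -0.3887, 0.0334]
tool_rot: [-0.001, -0.049, 0.999, 0.001]
contact_force: [0.0, -0.4, -2.0]
gripper_width: 0.64
grasp_force: 43.2
```

```bash
python3 go.py .536 -.395 .0155 -175.2
```

```text
t 11.78 pos [ 0.5368 -0.3887  0.0334] h -174.4 q1,7 [0.82 1.91] F [ 0.  -0.4 -2. ]
slide [ 1.4 -6.3 17.9] roll 0.8
```

Emit:
{"name": "send_rows", "arguments": {"slide": [[0,-2,3],[0,-3,6],[0,-4,9],[0,-4,11],[0,-4,13],[0,-4,15],[0,-4,16],[0,-4,16]], "roll": [0,0,0,0,0,0,0,0], "claw": [0.5,0.5,0.5,0.5,0.5,0.5,0.5,0.5]}}

```text
t: 12.45
eef_pos: [0.5379, -0.3947, 0.0192]
tool_rot: [-0.0, -0.048, 0.999, 0.0]
contact_force: [0.1, 0.2, -1.5]
gripper_width: 0.643
grasp_force: 43.2
```

Emit:
{"name": "send_rows", "arguments": {"slide": [[0,0,0],[0,0,0.5],[0,0,1],[0,0,1.5],[0,0,2],[0,0,2],[0,0,2],[0,0,2]], "roll": [0,0,0,0,0,0,0,0], "claw": [0.5,0.5,0.5,0.5,0.5,0.5,0.5,0.5]}}

```text
t: 13.12
eef_pos: [0.5381, -0.3948, 0.0173]
tool_rot: [0.0, -0.048, 0.999, -0.0]
contact_force: [0.1, 0.1, -1.9]
gripper_width: 0.641
grasp_force: 43.2
```

Still hanging free (-1.9 N), so I'll keep going down gently.

Emit:
{"name": "send_rows", "arguments": {"slide": [[0,0,0.5],[0,0,1],[0,0,1.5],[0,0,2],[0,0,2.5],[0,0,3],[0,0,3],[0,0,3]], "roll": [0,0,0,0,0,0,0,0], "claw": [0.5,0.5,0.5,0.5,0.5,0.5,0.5,0.5]}}

```text
t: 13.78
eef_pos: [0.538, -0.3948, 0.0143]
tool_rot: [-0.0, -0.048, 0.999, 0.0]
contact_force: [0.4, -0.1, -0.9]
gripper_width: 0.642
grasp_force: 43.3
```

Emit:
{"name": "send_rows", "arguments": {"slide": [[0,0,0.5],[0,0,1],[0,0,1],[0,0,1],[0,0,1],[0,0,1],[0,0,1],[0,0,1]], "roll": [0,0,0,0,0,0,0,0], "claw": [0.5,0.5,0.5,0.5,0.5,0.5,0.5,0.5]}}

```text
t: 14.45
eef_pos: [0.5381, -0.3948, 0.014]
tool_rot: [0.0, -0.048, 0.999, -0.0]
contact_force: [-2.6, 1.9, 5.3]
gripper_width: 0.638
grasp_force: 44.0
```

Contact at TCP z 0.014, as predicted, with +5 N. I'll release and then rise.

Emit:
{"name": "send_rows", "arguments": {"slide": [[0,0,0],[0,0,0],[0,0,0],[0,0,0],[0,0,0],[0,0,0],[0,0,0],[0,0,0]], "roll": [0,0,0,0,0,0,0,0], "claw": [0.65,0.7,0.75,0.8,0.9,1,1,1]}}

```text
t: 15.12
eef_pos: [0.5381, -0.3948, 0.0133]
tool_rot: [0.0, -0.048, 0.999, -0.0]
contact_force: [0.3, 1.0, 0.9]
gripper_width: 0.996
grasp_force: 0.0
```

Emit:
{"name": "send_rows", "arguments": {"slide": [[0,0,-5],[0,0,-15],[0,0,-35],[0,0,-70],[0,0,-110],[0,0,-150],[0,0,-190],[0,0,-225]], "roll": [0,0,0,0,0,0,0,0], "claw": [1,1,1,1,1,1,1,1]}}

```text
t: 15.78
eef_pos: [0.5384, -0.3947, 0.2426]
tool_rot: [0.001, -0.048, 0.999, -0.001]
contact_force: [1.4, -0.2, -0.2]
gripper_width: 1.0
grasp_force: 0.0
```

```bash
python3 go.py .586 -.077 .25 94.6; python3 - <<'E'
from geo import *
im=bot.read_camera('wrist');cv2.imwrite('pics/w5.png',im[:,:,::-1])
E
```

```text
t 15.78 pos [ 0.5384 -0.3947  0.2426] h -174.5 q1,7 [0.88 2.01] F [ 1.4 -0.2 -0.2]
slide [-78.  311.6  -7.8] roll 90.9
```

View pics/w5.png

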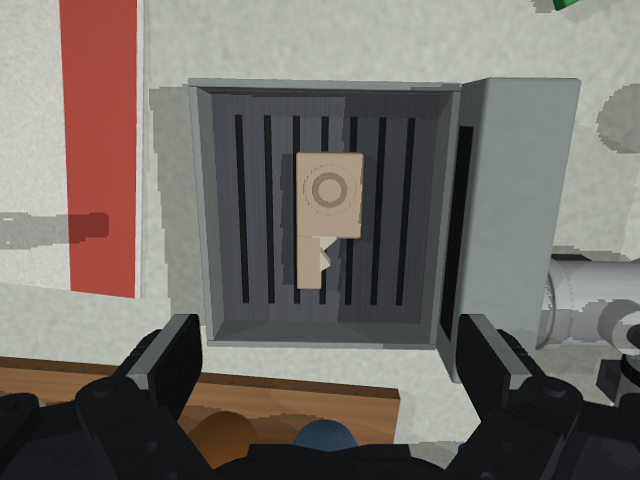

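The tile lies flat on the tray floor with its relief up, medallion at (330,190) and clear of the walls. Now to close the lever.

Emit:
{"name": "send_rows", "arguments": {"slide": [[-10,39,-1],[-19,78,-2],[-29,117,-3],[-39,156,-4],[-49,195,-5],[-59,234,-6],[-68,273,-7],[-78,311,-8]], "roll": [7,14,21,28,35,42,49,56], "claw": [1,1,1,1,1,1,1,1]}}

```text
t: 16.5
eef_pos: [0.5855, -0.0765, 0.2473]
tool_rot: [0.001, 0.427, 0.904, 0.0]
contact_force: [0.3, -0.7, 1.0]
gripper_width: 1.003
grasp_force: 0.0
```

Emit:
{"name": "send_rows", "arguments": {"slide": [[0,0,0],[0,0,0],[0,0,0],[0,0,0],[0,0,0],[0,0,0],[0,0,0],[0,0,0]], "roll": [7,14,21,28,35,35,35,35], "claw": [1,1,1,1,1,1,1,1]}}

```text
t: 17.17
eef_pos: [0.5856, -0.0786, 0.2467]
tool_rot: [0.0, 0.676, 0.737, 0.0]
contact_force: [0.1, -0.1, -0.9]
gripper_width: 1.002
grasp_force: 0.0
```

```bash
python3 go.py .588 -.077 .12 94.6; python3 - <<'E'
from geo import *
im=bot.read_camera('wrist');m=bot.camera_model('wrist')
r=((im[...,0]>90)&(im[...,1]<60)&(im[...,2]<60)).astype(np.uint8)
n,l,s,c=cv2.connectedComponentsWithStats(r)
for i in range(1,n):
    if s[i,4]>300:
        b=cv2.boxPoints(cv2.minAreaRect(np.argwhere(l==i)[:,::-1].astype(np.float32)));print(s[i],np.round([onz(m,p,.15)[:2] for p in b],3).tolist())
E
```

```text
t 17.17 pos [ 0.5856 -0.0786  0.2467] h 94.9 q1,7 [0.26 0.01] F [ 0.1 -0.1 -0.9]
slide [  1.4   2.4 126.7] roll 0.3
[ 320  195   24  118 2461] [[0.584, -0.121], [0.58, -0.049], [0.592, -0.048], [0.597, -0.12]]
```

Lever centre line is (0.590,-0.120) to (0.586,-0.049), so it is between the fingers.

Emit:
{"name": "send_rows", "arguments": {"slide": [[1,2,30],[1,2,60],[1,2,85],[1,2,105],[1,2,120],[1,2,127],[1,2,127],[1,2,127]], "roll": [0,0,0,0,0,0,0,0], "claw": [1,1,1,1,1,0.8,0.5,0.3], "force": 20}}

```text
t: 17.88
eef_pos: [0.5879, -0.0776, 0.1197]
tool_rot: [0.0, 0.677, 0.736, 0.0]
contact_force: [-0.5, 0.0, 0.2]
gripper_width: 0.606
grasp_force: 0.0
```

```bash
python3 arc.py .120 134.8 8 94.8
```

```text
[ 0.5879 -0.0776  0.1197] 94.74022285119388 [-0.53262406  0.00096306  0.23203719] 0.6060297633833556
99.8 [0, -9, 0] -5.1
104.8 [-1, -17, 0] -10.1
109.8 [-3, -25, 0] -15.1
114.8 [-5, -32, 0] -20.1
119.8 [-8, -39, 0] -25.1
124.8 [-12, -46, 0] -30.1
129.8 [-16, -53, 0] -35.1
134.8 [-21, -59, 0] -40.1
```

Emit:
{"name": "send_rows", "arguments": {"slide": [[0,-9,0],[-1,-17,0],[-3,-25,0],[-5,-32,0],[-8,-39,0],[-12,-46,0],[-16,-53,0],[-21,-59,0]], "roll": [-5,-10,-15,-20,-25,-30,-35,-40], "claw": [0.3,0.3,0.3,0.3,0.3,0.3,0.3,0.3]}}

```text
t: 18.55
eef_pos: [0.5322, -0.102, 0.1214]
tool_rot: [0.002, 0.382, 0.924, 0.001]
contact_force: [0.5, 4.7, 0.8]
gripper_width: 0.295
grasp_force: 1.7
```

```bash
python3 arc.py .120 174.8 8 134.8
```

```text
[ 0.5322 -0.102   0.1214] 135.0507422275724 [0.51016864 4.67645754 0.76192454] 0.29544528357338906
139.8 [0, -10, 1] -4.7
144.8 [-1, -18, 1] -9.7
149.8 [-3, -25, 1] -14.7
154.8 [-5, -33, 1] -19.7
159.8 [-8, -40, 1] -24.7
164.8 [-11, -47, 1] -29.7
169.8 [-16, -54, 1] -34.7
174.8 [-20, -60, 1] -39.7
```

Emit:
{"name": "send_rows", "arguments": {"slide": [[0,-9,0],[-1,-17,0],[-3,-25,0],[-5,-33,0],[-8,-40,0],[-11,-47,0],[-16,-54,0],[-20,-60,0]], "roll": [-5,-10,-15,-20,-25,-30,-35,-40], "claw": [0.3,0.3,0.3,0.3,0.3,0.3,0.3,0.3]}}

```text
t: 19.22
eef_pos: [0.5035, -0.1595, 0.1213]
tool_rot: [0.002, 0.044, 0.999, -0.0]
contact_force: [1.7, 1.8, 1.0]
gripper_width: 0.297
grasp_force: 1.5
```

```bash
python3 arc.py .120 190.8 4 174.8
```

```text
[ 0.5035 -0.1595  0.1213] 174.99806107337815 [1.68449875 1.84122801 1.04646701] 0.2971596537362582
178.8 [-1, -6, 1] -3.8
182.8 [-2, -12, 1] -7.8
186.8 [-3, -18, 1] -11.8
190.8 [-4, -24, 1] -15.8
```

Emit:
{"name": "send_rows", "arguments": {"slide": [[-1,-6,0],[-2,-12,0],[-3,-16,0],[-3,-20,0],[-3,-22,0],[-3,-23,0],[-3,-23,0],[-3,-23,0]], "roll": [-4,-8,-10,-10,-10,-10,-10,-10], "claw": [0.3,0.3,0.3,0.3,0.3,0.3,0.3,0.3]}}

```text
t: 19.88
eef_pos: [0.5038, -0.1816, 0.1204]
tool_rot: [0.001, -0.041, 0.999, 0.0]
contact_force: [-1.4, 4.4, 3.6]
gripper_width: 0.303
grasp_force: 2.5
```

```bash
python3 go.py
```

```text
t 19.88 pos [ 0.5038 -0.1816  0.1204] h -175.3 q1,7 [0.73 1.56] F [-1.4  4.4  3.6]
```

Force is 4 N so far, so I'll push a little farther to make sure it's against the stop.

Emit:
{"name": "send_rows", "arguments": {"slide": [[0,-2,0],[0,-4,0],[0,-6,0],[0,-6,0],[0,-6,0],[0,-6,0],[0,-6,0],[0,-6,0]], "roll": [0,0,0,0,0,0,0,0], "claw": [0.3,0.3,0.3,0.3,0.3,0.3,0.3,0.3]}}

```text
t: 20.55
eef_pos: [0.5038, -0.1818, 0.1203]
tool_rot: [0.0, -0.043, 0.999, 0.003]
contact_force: [-3.5, 18.9, 7.5]
gripper_width: 0.3
grasp_force: 9.6
```

Hard stop reached: no motion at 19 N. I'll relax, open and rise.

Emit:
{"name": "send_rows", "arguments": {"slide": [[0,4,0],[0,7,0],[0,7,0],[0,7,-10],[0,7,-40],[0,7,-75],[0,7,-110],[0,7,-140]], "roll": [0,0,0,0,0,0,0,0], "claw": [0.5,0.8,1,1,1,1,1,1]}}

```text
t: 21.22
eef_pos: [0.503, -0.1826, 0.2625]
tool_rot: [0.001, -0.04, 0.999, -0.001]
contact_force: [0.1, -0.9, 0.2]
gripper_width: 1.003
grasp_force: 0.0
```

```bash
python3 go.py; python3 - <<'E'
from geo import *
im=bot.read_camera('wrist');m=bot.camera_model('wrist')
r=((im[...,0]>90)&(im[...,1]<60)&(im[...,2]<60)).astype(np.uint8)
n,l,s,c=cv2.connectedComponentsWithStats(r)
for i in range(1,n):
    if s[i,4]>300:
        b=cv2.boxPoints(cv2.minAreaRect(np.argwhere(l==i)[:,::-1].astype(np.float32)));print(s[i],np.round([onz(m,p,.15)[:2] for p in b],3).tolist())
cv2.imwrite('pics/side6.png',bot.read_camera('side')[:,:,::-1])
E
```

```text
t 21.22 pos [ 0.503  -0.1826  0.2625] h -175.4 q1,7 [0.81 1.69] F [ 0.1 -0.9  0.2]
[ 329  193   23  112 2465] [[0.482, -0.185], [0.481, -0.171], [0.554, -0.164], [0.556, -0.179]]
```

View pics/side6.png

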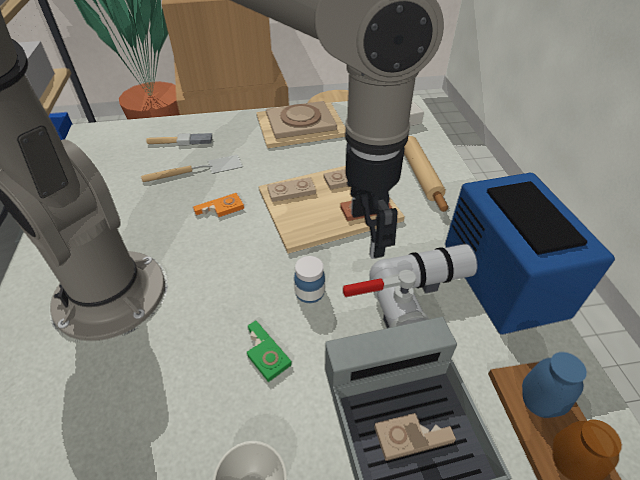

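The lever lies at about 185°, fully closed. The side view shows the tile flat in the tray at (415,437), the jar upright at (310,280), and the gripper clear.

```bash
python3 -c "
from station import bot
print(bot.hand_in())"
```

```text
the job is handed in; nothing more can be done
None
```

I handed the job in at about 21 s: the lever was swung fully open, the broken tile set down flat and relief up on the tray floor and released, and the lever swung fully closed again; I left the sound tiles alone and the jar is still standing.

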